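# Load the paper roll on the craft table's stand

### The job

Put the new paper roll on the upright spindle of the stand: lower it, do not drop it, until it sits fully down on the round steel seat. Then swing the stand's keeper arm over the roll until it stops, and let go of everything. Leave the empty cardboard core, the bowl and the brush mug where they stand.

Things in the scene. Friction and masses are not known exactly. Their poses are not given: they have to be found in the camera images.
- roll_center (a point): centre (half-way up) of the new paper roll: a stiff, pale, thick-walled tube standing on end on the table, 60 mm outer diameter, 90 mm tall, through bore 34 mm lined in brown cardboard; 0.12 to 0.25 kg. Best gripped across its diameter from above, 20 to 25 mm below its top, so that the gripper's body stays clear of roll and stand
- stand: the fixed paper stand: plywood base 12 mm thick (x -55 to +145, y -50 to +50 mm), round steel seat (76 mm across, top 16 mm above the table), in its middle a wooden spindle, 22 mm diameter, tapered tip, 80 mm high above the seat. Origin on the spindle's axis at table height; z up; x points from the spindle to a steel post (16 mm diameter) 110 mm away that carries the keeper arm
- seat (a point): point on the spindle's axis at the top face of the seat disc, where the centre of the roll's underside belongs; same axes as the stand
- keeper (a joint): angle of the flat steel keeper arm about the post's vertical axis, rad: 0 = over the spindle (lying along the stand's -x from the post, against its stop), growing as it swings away towards the stand's +y side (at 1.57 it points along the stand's +y), stop at 1.9. Starts swung away, 1.15 to 1.55. Light friction (about 0.6 N at the knob), stays where it is left
- knob (a point): middle of the upright round wooden knob at the free end of the keeper arm, 157 mm above the table; 16 mm diameter, spans 137 to 177 mm above the table, 110 mm from the post's axis. The arm is 18 mm wide, its underside 126 mm above the table. The knob can be pushed sideways with the fingers
- core: bystander: the empty cardboard core of the last roll, a thin-walled tube 39 mm diameter, 90 mm tall, standing on the table; origin at the centre of its underside. Leave it alone
- bowl: bystander: white bowl, 120 mm diameter, 55 mm tall; origin at the centre of its underside. Leave it alone
- brush_mug: bystander: grey mug, 76 mm diameter, 100 mm tall, with brushes up to about 205 mm above the table; origin at the centre of its underside. Leave it alone

How it is judged:
On the way, in this order (a step that is already met when the one before it is completed fails the run):
1. the roll sits fully down on the seat with the spindle in its bore, the keeper arm still swung away (horizontal distance between roll_center and seat below 0.01 m and z of roll_center in the frame of seat below 0.049 m and angle between roll_center's own z axis and vertical below 0.08 rad and value of joint keeper above 0.6 rad), for 0.2 s.
2. the keeper arm is swung over the roll (value of joint keeper below 0.15 rad), for 0.2 s.
At the end, for the whole second after the job is handed in: The roll is at rest upright (within 0.08 rad) on the spindle, down on the seat to within 4 mm and within 10 mm of the axis, and the keeper arm is over it, within 0.15 rad of its stop (horizontal distance between roll_center and seat below 0.01 m and z of roll_center in the frame of seat below 0.049 m and angle between roll_center's own z axis and vertical below 0.08 rad and value of joint keeper below 0.15 rad and linear speed of roll below 0.02 m/s); the robot touches nothing.
It fails at once if the roll is dropped (it moves faster than 0.6 m/s while the fingers do not hold it) (linear speed of roll above 0.6 m/s and contact force between the fingers and roll below 0.2 N).
It fails at once if the core, the bowl or the brush mug is moved by more than 40 mm or knocked over (distance of any of core, bowl, brush_mug from where it was at the start of the episode above 0.04 m or angle between any of core, bowl, brush_mug's own z axis and vertical above 0.5 rad).
It also fails if it takes over 58 s, if anything falls off the work surface, if the arm or the gripper's body presses on something with over 40 N, if the wrist force passes 120 N, or if a joint passes its speed limit or range.

### The arm

A 6-joint arm with a two-finger parallel gripper is mounted at the origin on the work surface. World frame = base frame: x ahead of the robot, y to its left, z up, the work surface at z = 0. Lengths are in m, angles in rad, forces in N, time in s.
With the tool pointing down it reaches from about 0.275 to 0.75 m from the base axis. Payload 10.2 kg.
Tool frame: the origin (TCP) lies at the very end of the fingers, on their centre line; the grasp point (between the pads) lies robot.pinch_z behind it (robot.pinch_z is the distance from the TCP to the grasp point, in m); z points along the fingers, y is the direction in which the jaws open and shut (so a half turn about z gives the same grasp; the last joint's range is limited). The gripper opens to 85 mm and grips with 20 to 120 N. Pads are 22 mm wide; open, the fingers measure 114 mm over their backs; the gripper's body (76 mm by 85 mm) begins 54 mm behind the grasp point. The pads swing forward as they close: fully open they stand 13 mm farther back than shut.
Start: joints at [1.036, 0.313, 1.498, -0, 1.331, -0.223], TCP at [0.161, 0.5, 0.231] pointing down, gripper open.
Joint ranges: [-2.94, 2.94], [-0.97, 2.17], [0.19, 2.56], [-1.23, 4.37], [0.02, 3.11], [-2.88, 2.88]. Speed limits (rad/s): [2.39, 2.39, 3.01, 3.14, 3.14, 3.14].

### API

Orientations are given as a unit quaternion [x, y, z, w].
In Python, from bench import robot gives the robot as it stands.
- The arm moves only by the tool step_arm, never from a script. Its argument "increments" is one flat list of numbers, 5 for each row, row after row: the shift along the tool's x, y, z in units of 50 mm (1.0 is 50 mm), then the turn about the tool's z in units of 5 degrees (1.0 is 5 degrees), then the gripper command: -1 is shut, 1 is fully open, values between are in proportion. In form: [tx, ty, tz, yaw, fingers, tx, ty, tz, yaw, fingers, ...]. A call has 1 to 10 rows; each row shifts and turns the commanded pose from where the row before left it, along the tool's axes as they then stand; what a row does not reach is not made up. A row lasts 1/10 s, in which the tool goes at most 50 mm and 8.59 degrees, less where a joint would pass 70% of its speed; a pose out of reach is approached as far as the arm can. A call is refused whole if a number of a shift passes 1 or a number of a turn 1, either way. A call with a gripper value outside its range is refused whole. The fingers move at their own pace and stop on an object; "squeeze" is the grip in N (left out, the last holds). Time passes only in rows, so rows that do not move let the fingers close. It gives the time, the measured TCP pose, the force and the opening at its end, in the units of the state.
- robot.sense(): the state, without advancing time (a new reading comes with each control period).
- robot.read_camera(name): name is "scene" or "top"; returns the picture (400x640x3 uint8, red, green, blue); there is no depth.
- robot.camera_params(name): a dict with "fov_y" (degrees; the focal length in pixels is half the picture's height over the tangent of half this angle, whatever the lens; pixels are square), "cx", "cy" (the principal point, pixels), "xyz" and "rotation" of the camera in the world. Camera axes: x right, y down, z forward; pixel columns grow to the right and rows downward; lengths in m; the calibration is good to about 2 mm. A picture is of the moment at which its call begins. camera_params takes no time and is no camera call.
- robot.hand_in(): hands the job in, once; it reports no verdict.
Trained networks look in the newest picture that a camera, given by its name, has taken for a name from the list of things; names that differ only in an ending like _2 or _b are one class to them, and where a whole thing is asked for, a point or a joint stands for the part that bears it (a point fixed in the world has none). Each returns a list of dicts, best first, with "p" (0 to 1); they miss things now and then, are a little off and sometimes report something else, mostly with a low value. They report only what shows in the picture. A call takes as long as a camera call.
- robot.regions_of(camera, thing): "mask" (400x640 bool, what is visible of it) and "extent" ([centre column, centre row, width, height] in pixels, round what is visible of it).
The state is a dict: "t": time; "q": joint angles; "joint_vel": joint speeds; "joint_efforts": joint torques, N m; "eef_pos": TCP position; "ee_rot": TCP orientation; "wrist_force": force on the tool from outside, world axes, zero at the start; "ft_torque": the same for the moment, N m; "gripper_width": finger opening in m.
Only numpy, scipy, OpenCV 4.12 (cv2) and the standard library are available. Lean on these libraries where they do the work, as an engineer would, in place of code of your own. Each camera call takes 0.05 s, during which the arm holds its last target. There are 200 camera calls.

## Working session

There is one attempt and no reset: what is moved stays moved. The work goes in short steps, Python scripts to look and compute and a tool call to move; the robot and the scene stay as the last step left them, time stands still between calls to the robot, and variables do not carry over. Pictures are saved under pics/ and viewed, about 8 in all and at most 12, crops included, and the job is handed in when it is done.

Besides the shell and the picture viewer there is one more tool, called after ">>>" by a JSON object that holds its "name" and its "arguments", one argument or row to a line. step_arm: Moves the arm, as the interface text tells. Its arguments: {"type":"object","properties":{"increments":{"type":"array"},"squeeze":{"type":"number"}},"required":["increments"]}

```bash
mkdir -p pics; ls; python3 - <<'E'
from bench import robot
import cv2,numpy as np
np.set_printoptions(precision=4,suppress=True)
s=robot.sense()
print(s['t'],s['eef_pos'],s['ee_rot'],s['gripper_width'],robot.pinch_z)
for c in('scene','top'):
    im=robot.read_camera(c);cv2.imwrite(f'pics/{c}0.png',im[:,:,::-1])
    print(c,robot.camera_params(c))
    for n in('roll_center','stand','keeper','knob','core','bowl','brush_mug'):
        for r in robot.regions_of(c,n)[:2]: print(n,round(r['p'],2),np.round(r['extent'],1))
print(robot.sense()['t'])
E
```

```text
pics
0.0 [0.1609 0.4994 0.2307] [ 0.1553  0.9879 -0.0006 -0.0003] 0.08550226296467592 0.0187
scene {'fov_y': 45.68586733019929, 'cx': 325.5837765093518, 'cy': 196.88587595929957, 'xyz': array([1.31  , 0.4767, 1.0189]), 'rotation': array([ 0.4674,  0.8027, -0.3243, -0.179 ])}
roll_center 0.82 [439.6 216.6  27.8  35.1]
stand 0.94 [317.8 223.3  78.9  61.3]
stand 0.48 [316.1 207.4  46.1  26.4]
keeper 0.74 [315.7 208.7  42.2  26.6]
knob 0.56 [314.5 207.9  46.3  27.3]
core 0.84 [246.9 158.4  16.4  23.7]
bowl 0.58 [209.9 209.4  44.1  38.5]
brush_mug 0.78 [452.9 250.8  45.9  64.6]
top {'fov_y': 45.99402105923866, 'cx': 326.5677904712198, 'cy': 205.3266810807326, 'xyz': array([0.3213, 0.0306, 1.3057]), 'rotation': array([ 0.7431, -0.6612,  0.0674, -0.0779])}
roll_center 0.66 [228.9 250.8  24.6  22.5]
stand 0.69 [343.6 209.6  66.5  83.7]
keeper 0.7 [337.9 176.4  52.5  15.8]
knob 0.55 [338.7 176.8  51.8  18.5]
core 0.57 [455.6 254.9  20.9  21.6]
bowl 0.8 [447.5 172.4  39.7  41. ]
brush_mug 0.78 [202.9 198.1  44.9  39.4]
0.8
```

```bash
python3 - <<'E'
import cv2
a=cv2.imread('pics/scene0.png')[130:300,190:490];cv2.imwrite('pics/scene0c.png',cv2.resize(a,None,fx=2.6,fy=2.6,interpolation=2))
a=cv2.imread('pics/top0.png')[130:290,170:490];cv2.imwrite('pics/top0c.png',cv2.resize(a,None,fx=2.5,fy=2.5,interpolation=2))
E
```

```text
(no output)
```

View pics/scene0c.png

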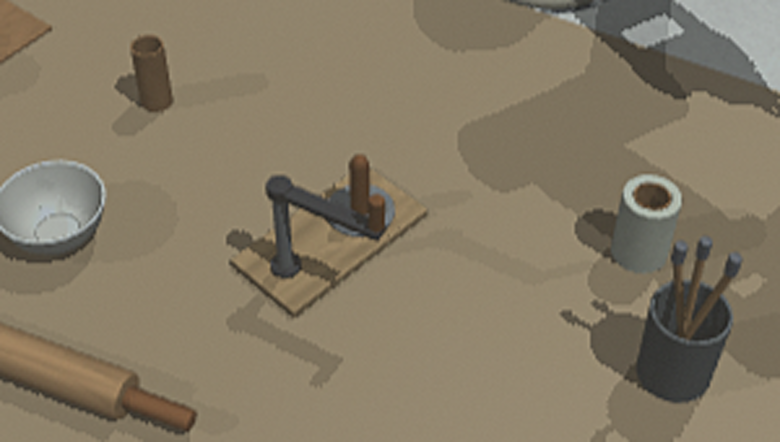

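View pics/top0c.png

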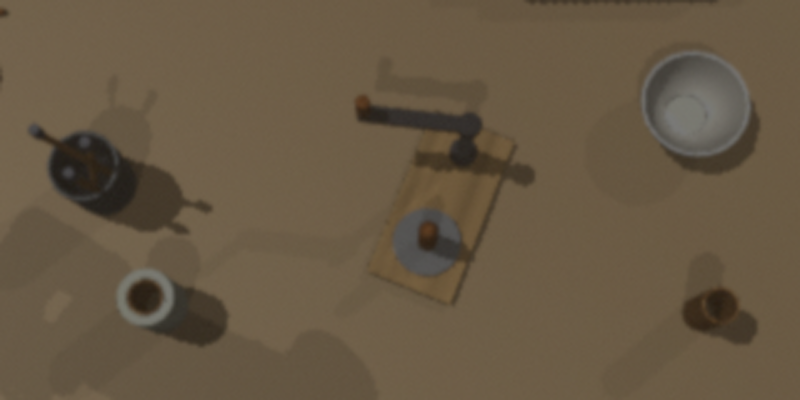

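The scene view shows the roll at about (441,215), between the mug and the robot. The stand sits at about (318,223), and the keeper is swung away with its knob at about (334,212). In the top view the roll is at (229,249), the spindle tip at (341,224) and the knob at (315,172). The network boxes agree with both pictures. Next I fit the poses.

```bash
cat >h.py <<'E'
from bench import robot
import cv2,numpy as np
from scipy.optimize import least_squares
from scipy.spatial.transform import Rotation as R
np.set_printoptions(precision=4,suppress=True)
def proj(c,P):
    k=robot.camera_params(c);f=200/np.tan(np.radians(k['fov_y']/2))
    p=(np.atleast_2d(P)-k['xyz'])@R.from_quat(k['rotation']).as_matrix()
    return p[:,:2]/p[:,2:]*f+[k['cx'],k['cy']]
A=np.linspace(0,2*np.pi,60)
def ring(x,y,z,r): return np.c_[x+r*np.cos(A),y+r*np.sin(A),0*A+z]
def box(c,P):
    p=proj(c,P);a,b=p.min(0),p.max(0);return np.r_[(a+b)/2,b-a]
def ray(c,uv,z):
    return least_squares(lambda v:proj(c,[v[0],v[1],z])[0]-uv,[.4,.1]).x
def stand2w(v,P):
    P=np.atleast_2d(P).astype(float);c,s=np.cos(v[2]),np.sin(v[2])
    return np.c_[v[0]+c*P[:,0]-s*P[:,1],v[1]+s*P[:,0]+c*P[:,1],P[:,2]]
E
python3 - <<'E'
from h import *
S=lambda a:np.array(a)/2.6+[190,130]-.3
T=lambda a:np.array(a)/2.5+[170,130]-.3
# roll/cylinders from net boxes
B={'roll':(.03,.09,[439.6,216.6,27.8,35.1],[228.9,250.8,24.6,22.5]),
 'core':(.0195,.09,[246.9,158.4,16.4,23.7],[455.6,254.9,20.9,21.6]),
 'mug':(.038,.1,None,[202.9,198.1,44.9,39.4]),'bowl':(.06,.055,[209.9,209.4,44.1,38.5],[447.5,172.4,39.7,41])}
for n,(r,h,bs,bt) in B.items():
    if n=='mug': print(n,ray('top',T([84,165]),.1));continue
    for use in('scene','top','both'):
        def f(v):
            P=np.r_[ring(*v,0,r if n!='bowl' else .03),ring(*v,h,r)];o=[]
            if use!='top':o.append((box('scene',P)-bs)[:2])
            if use!='scene':o.append((box('top',P)-bt)[:2])
            return np.concatenate(o)
        s=least_squares(f,[.4,.2]);print(n,use,s.x,s.fun)
print('roll top ring', ray('top',T([146,298]),.09), ray('scene',S([653,197]),.09))
pts=[('top',T([428,234]),[0,0,.093]),('top',T([427,242]),[0,0,.016]),('top',T([516,143]),[.145,-.05,.006]),
('top',T([452,305]),[-.055,-.05,.006]),('top',T([370,272]),[-.055,.05,.006]),('scene',S([360,157]),[0,0,.096]),('scene',S([362,212]),[0,0,.016]),
('scene',S([427,211]),[-.055,.05,.012]),('scene',S([295,313]),[.145,.05,.012]),('scene',S([231,262]),[.145,-.05,.012]),
('scene',S([285,268]),[.11,0,.012])]
f=lambda v:np.concatenate([proj(c,stand2w(v,P))[0]-u for c,u,P in pts])
best=min((least_squares(f,[.4,.0,a],loss='soft_l1') for a in(0,1.5,3,-1.5)),key=lambda s:s.cost)
print('stand',best.x);print(best.fun.reshape(-1,2).round(1))
for c,u in(('top',T([362,103])),('scene',S([377,198]))):
    p=ray(c,u,.175);print('knob',c,p,)
v=best.x
kf=lambda q:np.concatenate([proj(c,stand2w(v,[.11-.11*np.cos(q[0]),.11*np.sin(q[0]),.177]))[0]-u for c,u in(('top',T([362,103])),('scene',S([377,198])))])
s=least_squares(kf,[1.3]);print('keeper',s.x,s.fun, stand2w(v,[.11-.11*np.cos(s.x[0]),.11*np.sin(s.x[0]),.157]), 'post',stand2w(v,[.11,0,.1]))
E
```

```text
roll scene [0.4323 0.3083] [0. 0.]
roll top [0.4282 0.3089] [-0. -0.]
roll both [0.4296 0.3085] [ 0.4145 -0.622   0.2279 -0.5191]
core scene [ 0.4943 -0.2892] [0. 0.]
core top [ 0.4878 -0.2923] [0. 0.]
core both [ 0.4896 -0.2919] [ 0.18   -1.1751 -0.1215 -0.701 ]
mug [0.5598 0.388 ]
bowl scene [ 0.7127 -0.2528] [-0.  0.]
bowl top [ 0.712  -0.2548] [-0. -0.]
bowl both [ 0.7121 -0.2541] [-0.2202 -0.3003 -0.2695 -0.069 ]
roll top ring [0.4298 0.3032] [0.4333 0.3058]
stand [ 0.5346  0.0203 -0.2615]
[[ 0.4 -1.7]
 [ 0.  -0.2]
 [-0.7 -0.4]
 [-0.4  0.1]
 [-1.2  0. ]
 [-0.4  0.2]
 [-0.8 -1.3]
 [ 0.3 -1.2]
 [-0.1 -0. ]
 [-0.4 -0.8]
 [ 0.5 -0.3]]
knob top [0.6396 0.1014]
knob scene [0.6383 0.0999]
keeper [1.2977] [-0.2121 -0.2256  0.4721  0.0602] [[0.6395 0.1018 0.157 ]] post [[ 0.6408 -0.0081  0.1   ]]
```

>>> {"name": "step_arm", "arguments": {
  "increments": [-0.7,-0.225,0,0,1,-0.7,-0.225,0,0,1,-0.7,-0.225,0,0,1,-0.7,-0.225,0,0,1,-0.7,-0.225,0,0,1,-0.7,-0.225,0,0,1,-0.7,-0.225,0,0,1,-0.7,-0.225,0,0,1,-0.7,-0.225,0,0,1,0,0,0,0,1],
  "squeeze": 30
}}

```text
t: 1.8
eef_pos: [0.4326, 0.3043, 0.231]
ee_rot: [0.157, 0.988, -0.0, 0.0]
wrist_force: [-0.3, 0.4, 0.3]
gripper_width: 0.0852
```

>>> {"name": "step_arm", "arguments": {
  "increments": [0.04,0.02,0.5,0,1,0,0,0.5,0,1,0,0,0.5,0,1,0,0,0.5,0,1,0,0,0.5,0,1,0,0,0.4,0,1,0,0,0.4,0,1,0,0,0.2,0,1,0,0,0.2,0,1,0,0,0,0,1]
}}

```text
t: 2.8
eef_pos: [0.4277, 0.3083, 0.0456]
ee_rot: [0.155, 0.988, -0.0, -0.001]
wrist_force: [0.2, -0.7, -0.3]
gripper_width: 0.0854
```

```bash
python3 - <<'E'
from h import *
a=robot.read_camera('scene')[150:290,370:510,::-1]
b=robot.read_camera('top')[190:310,160:300,::-1]
cv2.imwrite('pics/g1.png',np.hstack([cv2.resize(a,(400,400),interpolation=2),cv2.resize(b,(400,343),interpolation=2)[:343] if 0 else cv2.resize(b,(400,400))]))
s=robot.sense();print(s['eef_pos'],s['wrist_force'],robot.pinch_z,s['q'])
E
```

```text
[0.4285 0.3085 0.0469] [ 0.3536 -0.0852  0.0876] 0.0187 [ 0.4018  0.5401  1.6944  0.      0.9063 -0.8572]
```

View pics/g1.png

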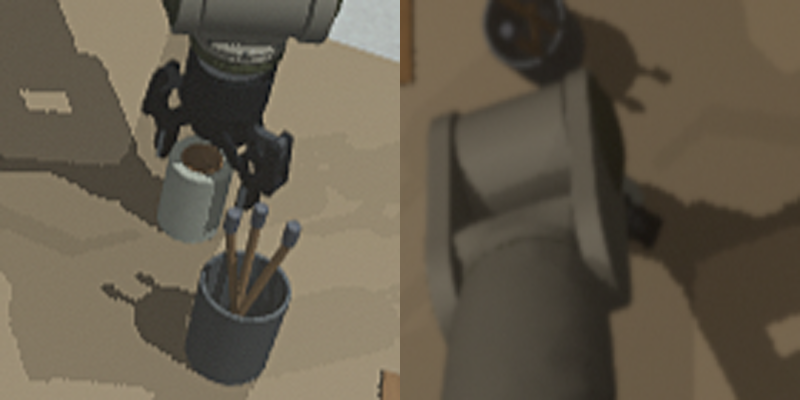

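The scene view shows the fingers straddling the roll, whose top is at about (440,205), and clear of the mug and brushes. I close now.

>>> {"name": "step_arm", "arguments": {
  "increments": [0,0,0,0,0.5,0,0,0,0,0.2,0,0,0,0,-0.2,0,0,0,0,-1,0,0,0,0,-1,0,0,0,0,-1,0,0,0,0,-1],
  "squeeze": 45
}}

```text
t: 3.6
eef_pos: [0.4286, 0.3083, 0.0473]
ee_rot: [0.155, 0.988, 0.0, 0.001]
wrist_force: [-2.2, -2.1, 6.2]
gripper_width: 0.0596
```

>>> {"name": "step_arm", "arguments": {
  "increments": [0,0,-0.1,0,-1,0,0,-0.3,0,-1,0,0,-0.5,0,-1,0,0,-0.5,0,-1,0,0,-0.5,0,-1,0,0,-0.5,0,-1,0,0,-0.4,0,-1,0,0,-0.2,0,-1,0,0,0,0,-1,0,0,0,0,-1]
}}

```text
t: 4.6
eef_pos: [0.4278, 0.3081, 0.1954]
ee_rot: [0.155, 0.988, -0.0, -0.001]
wrist_force: [0.6, 0.3, -2.2]
gripper_width: 0.06
```

```bash
python3 - <<'E'
from h import *
a=robot.read_camera('scene')[110:270,340:500,::-1]
cv2.imwrite('pics/g2.png',cv2.resize(a,(560,560),interpolation=2))
for r in robot.regions_of('scene','roll_center')[:2]: print(r['p'],r['extent'])
s=robot.sense();print(s['t'],s['eef_pos'],s['ee_rot'],s['wrist_force'],s['gripper_width'])
E
```

```text
0.84 [448.9, 175.7, 25.9, 40.6]
0.47 [453.6, 253.0, 41.4, 66.0]
4.7 [0.4278 0.3081 0.1951] [ 0.1553  0.9879 -0.0006 -0.0009] [-0.611   0.2415 -1.3907] 0.05977692565333534
```

View pics/g2.png

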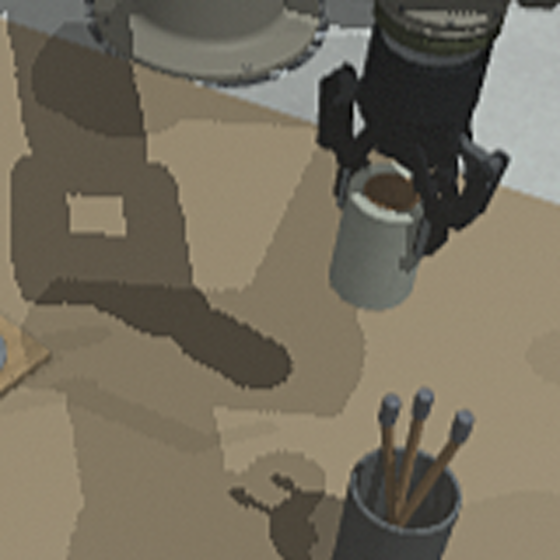

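The roll is lifted level and gripped at 59.8 mm. Next I carry it to above the spindle.

>>> {"name": "step_arm", "arguments": {
  "increments": [-0.2,-0.25,0,0,-1,-0.4,-0.52,0,0,-1,-0.42,-0.54,0,0,-1,-0.42,-0.54,0,0,-1,-0.42,-0.54,0,0,-1,-0.42,-0.54,0,0,-1,-0.42,-0.54,0,0,-1,-0.4,-0.52,0,0,-1,-0.4,-0.52,0,0,-1,-0.23,-0.3,0,0,-1]
}}

```text
t: 5.7
eef_pos: [0.5322, 0.02, 0.1953]
ee_rot: [0.156, 0.988, -0.0, -0.001]
wrist_force: [0.1, -0.1, -1.3]
gripper_width: 0.0598
```

>>> {"name": "step_arm", "arguments": {
  "increments": [0,0,0,0,-1,0,0,0,0,-1,0,0,0.3,0,-1,0,0,0.2,0,-1,0,0,0,0,-1,0,0,0,0,-1]
}}

```text
t: 6.3
eef_pos: [0.5319, 0.0226, 0.1714]
ee_rot: [0.155, 0.988, 0.0, -0.0]
wrist_force: [0.7, -0.2, -1.8]
gripper_width: 0.0599
```

```bash
python3 - <<'E'
from h import *
im=robot.read_camera('scene')
a=im[110:270,240:400,::-1]
cv2.imwrite('pics/g3.png',cv2.resize(a,(600,600),interpolation=2))
s=robot.sense();print(s['t'],s['eef_pos'],s['ee_rot'],s['wrist_force'],s['gripper_width'])
zb=s['eef_pos'][2]-.0468
for r in robot.regions_of('scene','roll_center')[:1]:
    e=r['extent'];print(r['p'],e)
    m=r['mask']
    # model silhouette vs mask below the grip: fit lower half by IoU of x-y
    sub=np.zeros_like(m);
    def sil(x,y):
        P=proj('scene',np.r_[ring(x,y,zb,.03),ring(x,y,zb+.06,.03)]);h=cv2.convexHull(P.astype(np.float32)).round().astype(int)
        o=np.zeros(m.shape,np.uint8);cv2.fillConvexPoly(o,h,1);return o.astype(bool)
    full=box('scene',np.r_[ring(*s['eef_pos'][:2],zb,.03),ring(*s['eef_pos'][:2],zb+.09,.03)]);print('model box at tcp',full)
    print('edges mask L,R,B',e[0]-e[2]/2,e[0]+e[2]/2,e[1]+e[3]/2,'model',full[0]-full[2]/2,full[0]+full[2]/2,full[1]+full[3]/2)
print('spindle tip px',proj('scene',[.5346,.0203,.096]))
E
```

```text
6.35 [0.5321 0.0225 0.1717] [0.155  0.9879 0.     0.0003] [ 0.2517 -0.6936 -0.9589] 0.05966150064779247
0.77 [329.7, 172.8, 22.8, 40.3]
model box at tcp [328.4452 169.9298  23.6589  41.0338]
edges mask L,R,B 318.3 341.09999999999997 192.95000000000002 model 316.6157878608243 340.27465680436023 190.44670533599282
spindle tip px [[327.7946 190.2715]]
```

View pics/g3.png

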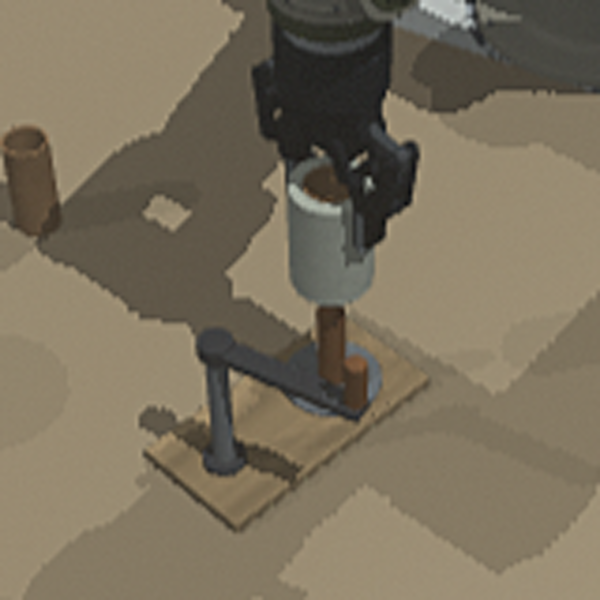

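The roll is over the spindle: roll bottom at (328,186), spindle at (328,194). I lower it in stages while watching the force.

>>> {"name": "step_arm", "arguments": {
  "increments": [-0.02,0,0.15,0,-1,0,0,0.15,0,-1,0,0,0.15,0,-1,0,0,0.15,0,-1,0,0,0.15,0,-1,0,0,0.15,0,-1,0,0,0,0,-1]
}}

```text
t: 7.1
eef_pos: [0.5324, 0.0219, 0.1251]
ee_rot: [0.155, 0.988, 0.0, -0.001]
wrist_force: [0.7, -0.5, -1.8]
gripper_width: 0.0599
```

>>> {"name": "step_arm", "arguments": {
  "increments": [0,0,0.15,0,-1,0,0,0.15,0,-1,0,0,0.15,0,-1,0,0,0.15,0,-1,0,0,0.15,0,-1,0,0,0.15,0,-1,0,0,0.1,0,-1,0,0,0.1,0,-1,0,0,0,0,-1]
}}

```text
t: 8.0
eef_pos: [0.5326, 0.0219, 0.0707]
ee_rot: [0.155, 0.988, -0.0, -0.001]
wrist_force: [-0.5, 0.3, -1.5]
gripper_width: 0.0594
```

>>> {"name": "step_arm", "arguments": {
  "increments": [0,0,0.04,0,-1,0,0,0.04,0,-1,0,0,0.04,0,-1,0,0,0.02,0,-1,0,0,0,0,-1]
}}

```text
t: 8.5
eef_pos: [0.5328, 0.0218, 0.0642]
ee_rot: [0.155, 0.988, -0.0, -0.0]
wrist_force: [-0.2, -0.7, -1.8]
gripper_width: 0.0599
```

>>> {"name": "step_arm", "arguments": {
  "increments": [0,0,0.02,0,-1,0,0,0.02,0,-1,0,0,0,0,-1]
}}

```text
t: 8.8
eef_pos: [0.5332, 0.0217, 0.0634]
ee_rot: [0.155, 0.988, -0.0, 0.001]
wrist_force: [-4.8, 0.4, 8.0]
gripper_width: 0.0593
```

The roll touched down at TCP z 0.0634, where expected. I release it and rise.

>>> {"name": "step_arm", "arguments": {
  "increments": [0,0,0,0,0.4,0,0,0,0,0.5,0,0,0,0,0.6,0,0,0,0,0.8,0,0,0,0,0.9,0,0,0,0,0.9]
}}

```text
t: 9.4
eef_pos: [0.5329, 0.0218, 0.0622]
ee_rot: [0.155, 0.988, 0.0, -0.0]
wrist_force: [0.8, 0.1, -0.2]
gripper_width: 0.0812
```

>>> {"name": "step_arm", "arguments": {
  "increments": [0,0,-0.2,0,0.9,0,0,-0.4,0,0.9,0,0,-0.5,0,0.9,0,0,-0.5,0,0.9,0,0,-0.5,0,0.9,0,0,-0.5,0,0.9,0,0,-0.4,0,0.9,0,0,-0.4,0,0.9,0,0,-0.2,0,0,0,0,0,0,-1]
}}

```text
t: 10.4
eef_pos: [0.5333, 0.0218, 0.2437]
ee_rot: [0.155, 0.988, -0.0, 0.001]
wrist_force: [-0.2, -0.4, -0.6]
gripper_width: 0.0541
```

```bash
python3 - <<'E'
from h import *
im=robot.read_camera('scene')
a=im[150:270,260:400,::-1]
cv2.imwrite('pics/g4.png',cv2.resize(a,(700,600),interpolation=2))
s=robot.sense();print(s['t'],s['eef_pos'],s['ee_rot'],s['q'],s['gripper_width'])
r=robot.regions_of('scene','roll_center')[0];e=r['extent'];print(r['p'],e,'model',box('scene',np.r_[ring(.5346,.0203,.016,.03),ring(.5346,.0203,.106,.03)]))
for z in (0,1.15,1.298): 
    pass
v=[.5346,.0203,-.2615]
M=R.from_quat(s['ee_rot']).as_matrix();print('tool x',M[:2,0],'y',M[:2,1])
for th in(1.298,1.0,.7,.4,.1,0):
    k=stand2w(v,[.11-.11*np.cos(th),.11*np.sin(th),.157])[0];d=stand2w([0,0,v[2]],[np.sin(th),np.cos(th),0])[0]
    print(th,'knob',k[:2],'back dir deg',np.degrees(np.arctan2(d[1],d[0])),'pusher at 22.5mm',(k+d*.0225)[:2])
E
```

```text
10.45 [0.5329 0.0218 0.2424] [0.1553 0.9879 0.     0.0002] [-0.1789  0.3231  1.4546  0.      1.3634 -1.4379] 0.04659679961482521
0.8 [329.9, 195.7, 20.0, 31.6] model [327.7476 198.9237  22.2108  38.0571]
tool x [-0.9518  0.3067] y [0.3067 0.9518]
1.298 knob [0.6396 0.1019] back dir deg 0.6472318493481162 pusher at 22.5mm [0.6621 0.1021]
1.0 knob [0.6074 0.0966] back dir deg 17.721374144246656 pusher at 22.5mm [0.6288 0.1035]
0.7 knob [0.5779 0.0821] back dir deg 34.91010799817135 pusher at 22.5mm [0.5964 0.0949]
0.4 knob [0.5541 0.0594] back dir deg 52.098841852096044 pusher at 22.5mm [0.5679 0.0772]
0.1 knob [0.538  0.0308] back dir deg 69.28757570602075 pusher at 22.5mm [0.5459 0.0518]
0 knob [0.5346 0.0203] back dir deg 75.01715365732896 pusher at 22.5mm [0.5404 0.042 ]
```

View pics/g4.png

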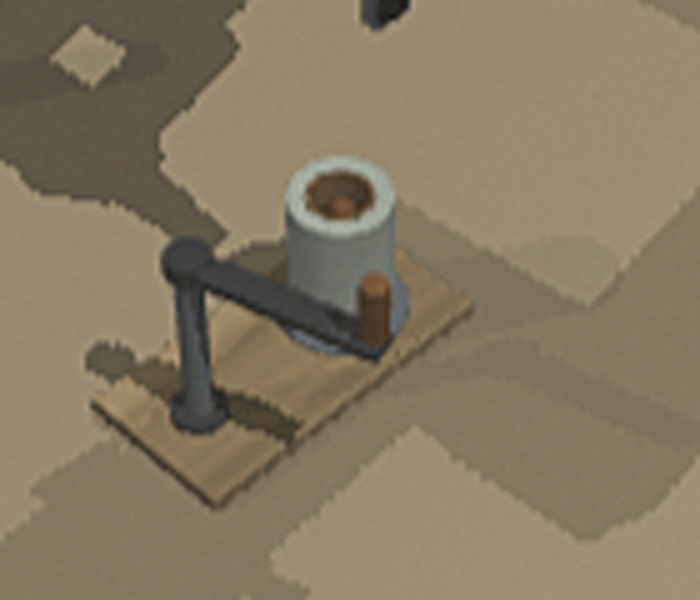

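The roll sits on the seat with the spindle in its bore at (328,191), and the keeper is untouched with its knob at (335,212). Next I go behind the knob with shut fingers, turning so the jaw axis lies along the knob's path.

>>> {"name": "step_arm", "arguments": {
  "increments": [-0.483,0.509,0,0,-1,-0.483,0.509,0,0,-1,-0.483,0.509,0,0,-1,-0.483,0.509,0,0,-1,-0.483,0.509,0,0,-1,0,0,0,1,-1,0,0,0,1,-1,0,0,0,1,-1,0,0,0,1,-1,0,0,0,1,-1]
}}

```text
t: 11.5
eef_pos: [0.6866, 0.1059, 0.2406]
ee_rot: [0.367, 0.93, -0.0, -0.001]
wrist_force: [0.5, -0.4, 0.3]
gripper_width: 0.0001
```

>>> {"name": "step_arm", "arguments": {
  "increments": [0,0,0,1,-1,0,0,0,1,-1,0,0,0,1,-1,0,0,0,1,-1,0,0,0,1,-1,0,0,0,1,-1,0,0,0,1,-1,0,0,0,0,-1,0,0,0,0,-1]
}}

```text
t: 12.4
eef_pos: [0.6867, 0.1059, 0.2413]
ee_rot: [0.628, 0.779, -0.0, -0.001]
wrist_force: [-0.6, 0.8, 0.4]
gripper_width: 0.0
```

>>> {"name": "step_arm", "arguments": {
  "increments": [0,0,0.4,0,-1,0,0,0.4,0,-1,0,0,0.4,0,-1,0,0,0.4,0,-1,0,0,0.2,0,-1,0,0,0.1,0,-1,0,0,0,0,-1]
}}

```text
t: 13.1
eef_pos: [0.6869, 0.1059, 0.1471]
ee_rot: [0.628, 0.778, -0.0, -0.0]
wrist_force: [-0.2, -0.7, -0.1]
gripper_width: -0.0003
```

```bash
python3 - <<'E'
from h import *
im=robot.read_camera('scene')
a=im[130:270,260:400,::-1]
cv2.imwrite('pics/g5.png',cv2.resize(a,(600,600),interpolation=2))
s=robot.sense();print(s['t'],s['eef_pos'],s['ee_rot'],s['wrist_force'])
E
```

```text
13.15 [0.6871 0.1059 0.1479] [0.6282 0.778  0.0003 0.0003] [-0.2375  1.2484  0.2709]
```

View pics/g5.png

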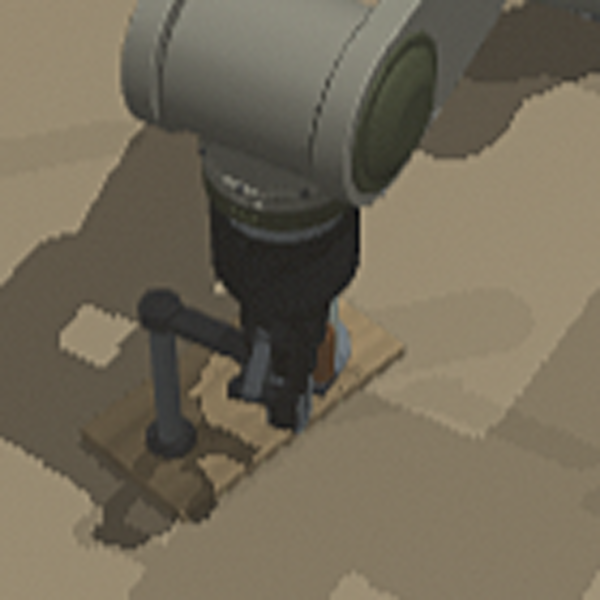

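>>> {"name": "step_arm", "arguments": {
  "increments": [0.03,-0.156,0,0,-1,0.03,-0.156,0,0,-1,0.03,-0.156,0,0,-1,0.03,-0.156,0,0,-1,0.03,-0.156,0,0,-1,0.03,-0.156,0,0,-1,0,0,0,0,-1]
}}

```text
t: 13.85
eef_pos: [0.6392, 0.105, 0.1487]
ee_rot: [0.628, 0.778, 0.001, 0.001]
wrist_force: [-0.0, -0.1, -0.5]
gripper_width: 0.0
```

>>> {"name": "step_arm", "arguments": {
  "increments": [0.03,-0.193,0,-1,-1,0.03,-0.193,0,-1,-1,0.03,-0.193,0,-1,-1,0.03,-0.193,0,-1,-1,0.03,-0.193,0,-1,-1,0.03,-0.193,0,-1,-1,0,0,0,0,-1]
}}

```text
t: 14.55
eef_pos: [0.5836, 0.0888, 0.1482]
ee_rot: [0.405, 0.914, 0.0, 0.001]
wrist_force: [0.5, 0.5, 0.3]
gripper_width: 0.0
```

```bash
python3 - <<'E'
from h import *
im=robot.read_camera('scene')
a=im[130:270,260:400,::-1]
cv2.imwrite('pics/g6.png',cv2.resize(a,(600,600),interpolation=2))
s=robot.sense();print(s['t'],s['eef_pos'],s['ee_rot'],s['wrist_force'])
E
```

```text
14.6 [0.584  0.089  0.1481] [0.4066 0.9136 0.0002 0.0006] [-0.568  -0.0896  0.6174]
```

View pics/g6.png

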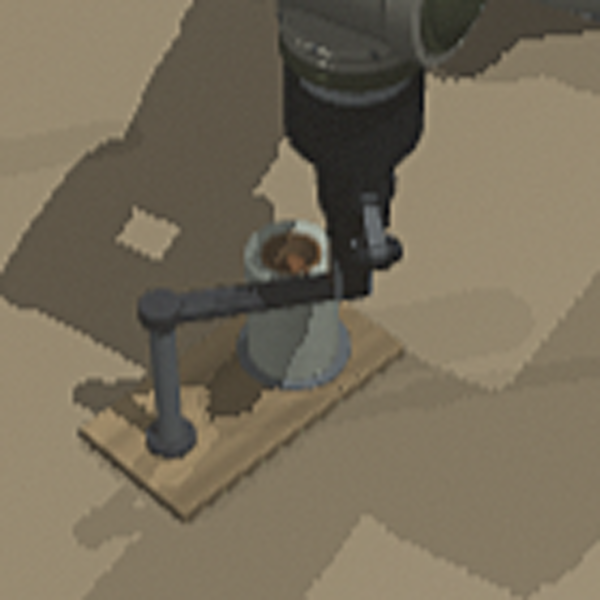

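The keeper follows the fingers: the arm now runs from its hub at (297,202) to about (343,197) and has begun to cross the roll. I continue.

>>> {"name": "step_arm", "arguments": {
  "increments": [0.03,-0.193,0,-1,-1,0.03,-0.193,0,-1,-1,0.03,-0.193,0,-1,-1,0.03,-0.193,0,-1,-1,0.03,-0.193,0,-1,-1,0.03,-0.193,0,-1,-1,0,0,0,0,-1]
}}

```text
t: 15.3
eef_pos: [0.5435, 0.047, 0.1477]
ee_rot: [0.156, 0.988, -0.0, 0.0]
wrist_force: [0.0, -0.4, 0.8]
gripper_width: 0.0001
```

>>> {"name": "step_arm", "arguments": {
  "increments": [0,-0.04,0,0,-1,0,-0.04,0,0,-1,0,0,0,0,-1]
}}

```text
t: 15.6
eef_pos: [0.5421, 0.0438, 0.1474]
ee_rot: [0.156, 0.988, -0.0, 0.0]
wrist_force: [0.4, 0.2, -0.8]
gripper_width: 0.0002
```

>>> {"name": "step_arm", "arguments": {
  "increments": [0,-0.04,0,0,-1,0,-0.04,0,0,-1,0,0,0,0,-1]
}}

```text
t: 15.9
eef_pos: [0.5407, 0.04, 0.1473]
ee_rot: [0.156, 0.988, 0.0, 0.0]
wrist_force: [0.5, 0.9, 0.2]
gripper_width: 0.0001
```

>>> {"name": "step_arm", "arguments": {
  "increments": [0,-0.03,0,0,-1,0,0,0,0,-1,0,0,0,0,-1]
}}

```text
t: 16.2
eef_pos: [0.5405, 0.0397, 0.1474]
ee_rot: [0.155, 0.988, 0.001, 0.0]
wrist_force: [3.6, 7.8, -0.2]
gripper_width: -0.0001
```

The stop is reached: the force rose to about 8.6 N. I back away and rise.

>>> {"name": "step_arm", "arguments": {
  "increments": [0,0.1,0,0,-1,0,0.3,0,0,-1,0,0.4,0,0,-1,0,0,-0.5,0,-1,0,0,-0.6,0,-1,0,0.3,-0.6,0,-1,0.5,0.6,0,0,-1,0.6,0.6,0,0,-1,0.6,0.6,0,0,-1,0,0,0,0,-1]
}}

```text
t: 17.2
eef_pos: [0.5016, 0.2068, 0.2325]
ee_rot: [0.153, 0.988, 0.0, -0.0]
wrist_force: [-0.0, -0.2, 0.2]
gripper_width: -0.0
```

```bash
python3 - <<'E'
from h import *
im=robot.read_camera('scene')
a=im[130:270,190:490,::-1]
cv2.imwrite('pics/g7.png',cv2.resize(a,(800,373),interpolation=2))
s=robot.sense();print(s['t'],s['eef_pos'],s['wrist_force'],abs(s['joint_vel']).max())
v=[.5346,.0203,-.2615]
for th in(0,.15):print(th,'knob top px',proj('scene',stand2w(v,[.11-.11*np.cos(th),.11*np.sin(th),.177])))
for n in('core','bowl','brush_mug'):
    r=robot.regions_of('scene',n);print(n,[(x['p'],np.round(x['extent'],1)) for x in r[:1]])
E
```

```text
17.25 [0.5028 0.2049 0.2325] [-0.1704  0.0947  0.0134] 0.06120569022642112
0 knob top px [[327.4078 168.4477]]
0.15 knob top px [[331.6058 171.7212]]
core [(0.69, array([247.2, 159.4,  15.9,  28.4]))]
bowl [(0.65, array([208.9, 210.8,  43.5,  41.5]))]
brush_mug [(0.77, array([454.7, 252. ,  40.6,  65.8]))]
```

View pics/g7.png

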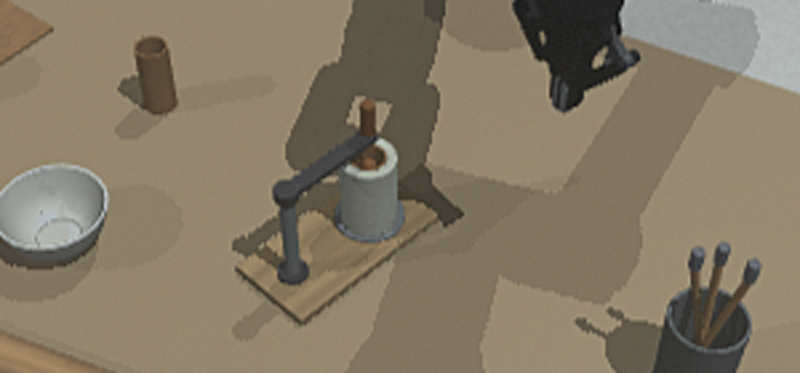

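The knob top is at about (328,169), which matches angle 0 (327.4,168.4). The roll is upright on the seat, and the bystanders have not moved.

```bash
python3 -c "
from bench import robot
print(robot.hand_in())"
```

```text
the job is handed in; nothing more can be done
None
```

I put the roll on the spindle, lowered it onto the seat, swung the keeper arm against its stop, backed the gripper off and handed the job in. The hand-in reported no verdict.

- **Roll:** it touched down where expected (tool height 0.0634 m, about 8 N). The last picture shows it upright on the seat with the spindle in its bore. The network's box for the placed roll disagreed with the model by about 2–3 px in position and 6 px in height. The keeper arm covered part of the roll then, so I trusted the picture and the touchdown height.
- **Keeper:** it pushed against its stop at about 8.6 N, and afterwards the knob showed within 1 px of where angle 0 should be.
- **Bystanders:** the core, bowl and mug were within about 2 px of their starting positions.
- **Gripper:** it is clear of everything, and the wrist force was near zero. The run took about 17 s of the 58 s allowed.

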